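# Find the tin with the brass boss

## Task

Three identical closed spare-parts tins stand on the bench of the oil still: one holds the heavy brass clamp boss, the other two only a light stopper, and nothing but their weight tells them apart. Find the heavy tin and set it down gently, upright, in the orange tray. Leave the other two standing upright where they were (put back on its spot any that you lifted), and never tip a tin over.

Things in the scene. Friction and masses are not known exactly. Their poses are not given: they have to be found in the camera images.
- tin_a_center (a point): closed round aluminium tin (silvery white), 56 mm diameter (lid rim 57 mm), 72 mm high, white paper band, orange dot on its lid; origin at its centre, 36 mm above its underside, z up along its axis. It looks the same as the other two tins. Its part lies loose inside and may shift a few mm. It weighs about 0.1 kg with a stopper in it (at most 0.15 kg), or about 0.7 kg with the brass clamp boss (at least 0.55 kg); which tin has the boss changes every time.
- tin_b_center (a point): closed round aluminium tin (silvery white), 56 mm diameter (lid rim 57 mm), 72 mm high, white paper band, orange dot on its lid; origin at its centre, 36 mm above its underside, z up along its axis. It looks the same as the other two tins. Its part lies loose inside and may shift a few mm. It weighs about 0.1 kg with a stopper in it (at most 0.15 kg), or about 0.7 kg with the brass clamp boss (at least 0.55 kg); which tin has the boss changes every time.
- tin_c_center (a point): closed round aluminium tin (silvery white), 56 mm diameter (lid rim 57 mm), 72 mm high, white paper band, orange dot on its lid; origin at its centre, 36 mm above its underside, z up along its axis. It looks the same as the other two tins. Its part lies loose inside and may shift a few mm. It weighs about 0.1 kg with a stopper in it (at most 0.15 kg), or about 0.7 kg with the brass clamp boss (at least 0.55 kg); which tin has the boss changes every time.
- tray: shallow square orange tray fixed to the bench, 180 x 180 mm outside, 18 mm high, walls and floor 5 mm thick (the inner floor is 5 mm above the bench, 170 x 170 mm inside); origin at the centre of its underside on the bench, x and y along its sides, z up.
Not all that is in view belongs to the job. Leave any brown, purple or red look-alike of the part that bears tin_b_center alone.

How it is judged:
At the end, for the whole second after the job is handed in: The heavy tin (pressing on the tray with over 3.5 N) rests in the orange tray, its centre within 85 mm of the tray's, within about 10 degrees of upright; the other two rest within 30 mm of where they started and 10 degrees of upright (((contact force between tin_a and tray above 3.5 N and horizontal distance between tin_a_center and tray below 0.085 m and angle between each of tin_a_center, tin_b_center, tin_c_center's own z axis and vertical below 0.17 rad and linear speed of each of tin_a, tin_b, tin_c below 0.02 m/s and distance of each of tin_b_center, tin_c_center from where it was at the start of the episode below 0.03 m) or (contact force between tin_b and tray above 3.5 N and horizontal distance between tin_b_center and tray below 0.085 m and angle between each of tin_b_center, tin_a_center, tin_c_center's own z axis and vertical below 0.17 rad and linear speed of each of tin_b, tin_a, tin_c below 0.02 m/s and distance of each of tin_a_center, tin_c_center from where it was at the start of the episode below 0.03 m) or (contact force between tin_c and tray above 3.5 N and horizontal distance between tin_c_center and tray below 0.085 m and angle between each of tin_c_center, tin_a_center, tin_b_center's own z axis and vertical below 0.17 rad and linear speed of each of tin_c, tin_a, tin_b below 0.02 m/s and distance of each of tin_a_center, tin_b_center from where it was at the start of the episode below 0.03 m))); the robot touches nothing.
It fails at once if a tin is tipped more than about 35 degrees (angle between any of tin_a_center, tin_b_center, tin_c_center's own z axis and vertical above 0.6 rad).
It fails at once if a tin is dropped into the tray, or slammed down faster than 0.6 m/s ((linear speed of tin_a above 0.6 m/s and horizontal distance between tin_a_center and tray below 0.085 m and height (world z) of tin_a_center below 0.085 m) or (linear speed of tin_b above 0.6 m/s and horizontal distance between tin_b_center and tray below 0.085 m and height (world z) of tin_b_center below 0.085 m) or (linear speed of tin_c above 0.6 m/s and horizontal distance between tin_c_center and tray below 0.085 m and height (world z) of tin_c_center below 0.085 m)).
It also fails if it takes over 61 s, if anything falls off the work surface, if the arm or the gripper's body presses on something with over 40 N, if the wrist force passes 120 N, or if a joint passes its speed limit or range.

## Robot

A 7-joint arm with a two-finger parallel gripper is mounted at the origin on the work surface. World frame = base frame: x ahead of the robot, y to its left, z up, the work surface at z = 0. Lengths are in m, angles in rad, forces in N, time in s.
With the tool pointing down it reaches from about 0.4 to 0.85 m from the base axis. Payload 10.4 kg.
Tool frame: the origin (TCP) lies on the centre line of the jaws, within the pads' length; the fingertips stand 8 mm ahead of it and the grasp point (between the pads) lies 11 mm behind it (r.finger_overhang is the distance from the TCP to the fingertips, in m); z points along the fingers, y is the line along which they close (so a half turn about z gives the same grasp; the last joint's range is limited). The gripper opens to 87 mm and grips with 3 to 60 N. Pads are 19 mm wide; open, the fingers measure 117 mm over their backs; the gripper's body (75 mm by 190 mm) begins 51 mm behind the grasp point.
Start: joints at [1.317, 0.332, -0.065, 1.46, 0.022, 1.35, -0.088], TCP at [0.143, -0.608, 0.231] pointing down, gripper open.
Joint ranges: [-2.6, 2.6], [-0.5, 2.12], [-1.47, 1.34], [0.16, 2.42], [-1.27, 4.41], [0.06, 2.06], [-2.6, 2.6]. Speed limits (rad/s): [2.22, 2.22, 2.79, 2.79, 3.14, 3.14, 3.14].

## Interface

Orientations are given as a unit quaternion [x, y, z, w].
In Python, from bench import r, vision gives the robot as it stands.
- The arm moves only by the tool drive_tool, never from a script. Its argument "series" is a list of rows, each a list of 2 entries, a list of its own where there are three numbers: the shift along the world's x, y, z in cm, then the turn about the world's z in degrees. A call has exactly 10 rows; each row shifts and turns the commanded pose from where the row before left it; what a row does not reach is not made up. A row lasts 1/8 s, in which the tool goes at most 62.5 mm and 10.7 degrees, less where a joint would pass 70% of its speed; a pose out of reach is approached as far as the arm can. A call with a gripper value outside its range is refused whole. "hand" is the closure, from 0 (fully open) to 1 (shut), set as the call begins (left out, the last holds). The fingers move at their own pace and stop on an object; "newtons" is the grip in N (left out, the last holds). Time passes only in rows, so rows that do not move let the fingers close, or fill a call up. It gives the time, the measured TCP pose, the force, the opening and the grip force at its end, in the units of the state.
- r.read_state(): the state, without advancing time (a new reading comes with each control period).
- vision.camera(name): name is "scene" or "top" or "wrist"; returns a dict with "color" (480x640x3 uint8, red, green, blue), "intrinsics" (3x3 intrinsics, pixels), "R" (3x3) and "t" (3): a world point X has camera coordinates R X + t; the wrist camera has in their place "mount" (4x4, takes a point from camera to tool coordinates, whose origin is the TCP and whose axes are the flange's). Camera axes: x right, y down, z forward; pixel columns grow to the right and rows downward; lengths in m; the calibration is good to about 2 mm. A picture is of the moment at which its call begins: read the wrist's pose just before it. There is no depth.
- r.close_job(): hands the job in; it is judged then, once.
The state is a dict: "time": time; "joint_positions": joint angles; "joint_vel": joint speeds; "joint_torque": joint torques, N m; "ee_pos": TCP position; "eef_rot": TCP orientation; "ft_force": force on the tool from outside, world axes, zero at the start; "torque": the same for the moment, N m; "width": finger opening in m; "grip_force": force on a finger pad.
Only numpy, scipy, OpenCV 4.12 (cv2) and the standard library are available. Lean on these libraries where they do the work, as an engineer would, in place of code of your own. Each camera call takes 0.05 s, during which the arm holds its last target. There are 200 camera calls.

## Working session

There is one attempt and no reset: what is moved stays moved. The work goes in short steps, Python scripts to look and compute and a tool call to move; the robot and the scene stay as the last step left them, time stands still between calls to the robot, and variables do not carry over. Pictures are saved under pics/ and viewed, at most 10 in all, crops included, and the job is handed in when it is done.

Besides the shell and the picture viewer there is one more tool, called after ">>>" as name([rows], argument=value, ...), one row to a line, values as JSON. drive_tool: Moves the arm, as the interface text tells. Its arguments: {"type":"object","properties":{"series":{"type":"array"},"hand":{"type":"number"},"newtons":{"type":"number"}},"required":["series"]}

```bash
mkdir -p pics; python3 - <<'E'
from bench import r, vision
import cv2,numpy as np
for n in("top","scene"):
    c=vision.camera(n); cv2.imwrite(f"pics/{n}0.png",c["color"][:,:,::-1]); print(n,c["intrinsics"].tolist(),c["R"].round(4).tolist(),c["t"].round(4).tolist())
s=r.read_state(); print(s["time"],s["ee_pos"],s["eef_rot"],s["width"],s["ft_force"])
E
```

```text
top [[496.822278635881, 0.0, 317.4763484729439], [0.0, 496.822278635881, 230.84233658480525], [0.0, 0.0, 1.0]] [[0.0233, -0.9997, 0.0085], [-0.9959, -0.024, -0.0867], [0.0869, -0.0064, -0.9962]] [-0.0022, 0.5346, 0.6751]
scene [[443.388269296758, 0.0, 314.0807105492625], [0.0, 443.388269296758, 244.3505257616048], [0.0, 0.0, 1.0]] [[-0.384, 0.9233, -0.0014], [0.724, 0.3002, -0.6211], [-0.573, -0.2395, -0.7838]] [0.1891, -0.3145, 0.9938]
0.1 [ 0.14289785 -0.60808986  0.22984242] [ 9.93347190e-01  1.15156182e-01 -9.57629654e-05 -6.36595868e-04] 0.08710766549097554 [ 0.32036867 -0.24686416 -0.0564547 ]
```

View pics/top0.png

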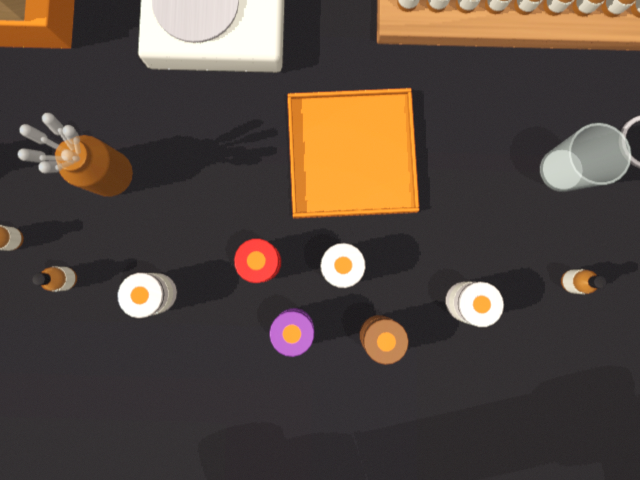

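View pics/scene0.png

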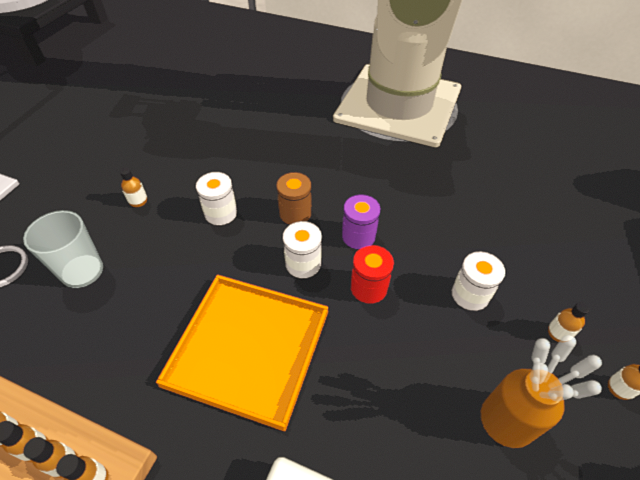

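The top view shows white tins with lid dots at about (140,295), (343,265) and (481,304). The red, purple and brown tins are the look-alikes, and the tray's corners are near (289,94), (411,90), (418,212) and (294,216).

```bash
cat > h.py <<'E'
import numpy as np
def ray(c,uv,z):
    K,R,t=map(np.array,(c["intrinsics"],c["R"],c["t"])); o=-R.T@t
    d=R.T@np.linalg.inv(K)@np.array([*uv,1.]); return o+d*(z-o[2])/d[2]
def dot(im,uv,rad=14):
    u,v=map(int,uv); h=im[v-rad:v+rad+1,u-rad:u+rad+1].astype(int)
    m=(h[...,0]-h[...,2]>110)&(h[...,1]>90); y,x=np.nonzero(m); return u-rad+x.mean(),v-rad+y.mean(),m.sum()
E
python3 - <<'E'
from bench import r, vision
from h import *
for n,pts in(("top",[(140,295),(343,265),(481,304)]),("scene",[(484,268),(302,236),(213,184)])):
    c=vision.camera(n)
    for p in pts:
        d=dot(c["color"],p,12 if n=="top" else 9); print(n,d,ray(c,d[:2],.072).round(4))
    if n=="top":
        q=[ray(c,p,.018) for p in[(289,94),(411,90),(418,212),(294,216)]]; print(np.round(q,3),np.mean(q,0))
        for p in[(257,261),(292,333),(386,342)]: print(ray(c,p,.072).round(3))
        for p in[(70,155),(75,120),(50,120)]:print(ray(c,p,.1).round(3))
E
```

```text
top (np.float64(139.21544715447155), np.float64(294.9715447154472), np.int64(246)) [0.4418 0.2386 0.072 ]
top (np.float64(342.82403433476395), np.float64(264.84549356223175), np.int64(233)) [ 0.4867 -0.0232  0.072 ]
top (np.float64(481.4375), np.float64(303.98333333333335), np.int64(240)) [ 0.4404 -0.2035  0.072 ]
[[ 0.733  0.056  0.018]
 [ 0.744 -0.121  0.018]
 [ 0.565 -0.132  0.018]
 [ 0.555  0.044  0.018]] [ 0.64942284 -0.0379906   0.018     ]
[0.489 0.088 0.072]
[0.398 0.04  0.072]
[ 0.389 -0.08   0.072]
[0.616 0.325 0.1  ]
[0.662 0.322 0.1  ]
[0.661 0.354 0.1  ]
scene (np.float64(483.7239263803681), np.float64(267.0552147239264), np.int64(163)) [0.4415 0.2388 0.072 ]
scene (np.float64(301.57894736842104), np.float64(235.1654135338346), np.int64(133)) [ 0.4865 -0.0226  0.072 ]
scene (np.float64(213.01052631578946), np.float64(183.16842105263157), np.int64(95)) [ 0.4403 -0.2027  0.072 ]
```

Both cameras agree to within 1 mm on the tin positions: (0.442, 0.239), (0.487, -0.023) and (0.440, -0.203). The tray is at (0.649, -0.038). I'm moving above the right-hand tin.

>>> drive_tool([
  [[2.97,4.05,-0.9],0],
  [[2.97,4.05,-0.9],0],
  [[2.97,4.05,-0.9],0],
  [[2.97,4.05,-0.9],0],
  [[2.97,4.05,-0.9],0],
  [[2.97,4.05,-0.9],0],
  [[2.97,4.05,-0.9],0],
  [[2.97,4.05,-0.9],0],
  [[2.97,4.05,-0.9],0],
  [[3,4.05,-0.9],0],
], hand=0, newtons=35)

```text
time: 1.45
ee_pos: [0.441, -0.2022, 0.1404]
eef_rot: [0.993, 0.115, 0.0, 0.0]
ft_force: [1.4, -1.4, -0.8]
width: 0.087
grip_force: 0.0
```

>>> drive_tool([
  [[0,0,-1.5],0],
  [[0,0,-1.5],0],
  [[0,0,-1.5],0],
  [[0,0,-1.5],0],
  [[0,0,-1.5],0],
  [[0,0,-1.5],0],
  [[0,0,-1],0],
  [[0,0,-0.4],0],
  [[0,0,0],0],
  [[0,0,0],0],
])

```text
time: 2.7
ee_pos: [0.4406, -0.2036, 0.037]
eef_rot: [0.993, 0.115, 0.0, 0.0]
ft_force: [-0.5, -0.9, -0.1]
width: 0.0871
grip_force: 0.0
```

>>> drive_tool([
  [[0,0,0],0],
  [[0,0,0],0],
  [[0,0,0],0],
  [[0,0,0],0],
  [[0,0,0],0],
  [[0,0,0],0],
  [[0,0,0],0],
  [[0,0,0],0],
  [[0,0,0],0],
  [[0,0,0],0],
], hand=1, newtons=35)

```text
time: 3.95
ee_pos: [0.4403, -0.2035, 0.0366]
eef_rot: [0.993, 0.115, 0.0, 0.0]
ft_force: [-0.5, 0.9, 2.6]
width: 0.0563
grip_force: 35.0
```

>>> drive_tool([
  [[0,0,0.4],0],
  [[0,0,0.5],0],
  [[0,0,0.6],0],
  [[0,0,0.5],0],
  [[0,0,0],0],
  [[0,0,0],0],
  [[0,0,0],0],
  [[0,0,0],0],
  [[0,0,0],0],
  [[0,0,0],0],
])

```text
time: 5.2
ee_pos: [0.4403, -0.2034, 0.0565]
eef_rot: [0.993, 0.115, -0.0, 0.0]
ft_force: [-0.0, 0.5, -0.7]
width: 0.0559
grip_force: 35.0
```

```bash
python3 - <<'E'
from bench import r, vision
for i in range(5):
    s=r.read_state(); print(s["time"],s["ft_force"],s["width"]); vision.camera("top")
E
```

```text
5.2 [-0.01958532  0.52794268 -0.67968226] 0.055928499762699514
5.25 [ 0.80058187 -0.37765136 -1.35993079] 0.055824192795266535
5.3 [ 0.03262138 -0.25837612 -1.18088771] 0.05581490734893026
5.35 [-0.07753329  0.60486574 -1.01959452] 0.05575246091281545
5.4 [-0.14006685  0.24280136 -1.11118453] 0.05638615039213416
```

About 1 N, so this one is light. I'll put it back.

>>> drive_tool([
  [[0,0,-0.5],0],
  [[0,0,-0.5],0],
  [[0,0,-0.4],0],
  [[0,0,-0.3],0],
  [[0,0,-0.2],0],
  [[0,0,-0.1],0],
  [[0,0,0],0],
  [[0,0,0],0],
  [[0,0,0],0],
  [[0,0,0],0],
])

```text
time: 6.7
ee_pos: [0.4404, -0.2035, 0.0366]
eef_rot: [0.993, 0.115, 0.0, 0.0]
ft_force: [0.3, -0.2, -1.2]
width: 0.0562
grip_force: 35.0
```

>>> drive_tool([
  [[0,0,0],0],
  [[0,0,0],0],
  [[0,0,0],0],
  [[0,0,0],0],
  [[0,0,0],0],
  [[0,0,0],0],
  [[0,0,0.5],0],
  [[0,0,1],0],
  [[0,0,1.5],0],
  [[0,0,1.5],0],
], hand=0)

```text
time: 7.95
ee_pos: [0.4406, -0.2035, 0.0831]
eef_rot: [0.993, 0.115, 0.0, 0.0]
ft_force: [-0.2, 0.3, -0.3]
width: 0.0868
grip_force: 0.0
```

>>> drive_tool([
  [[0,0,2],0],
  [[0,0,2],0],
  [[0,0,2],0],
  [[0.8,3.0,0],0],
  [[0.8,3.0,0],0],
  [[0.8,3.0,0],0],
  [[0.8,3.0,0],0],
  [[0.8,3.0,0],0],
  [[0.6,3.0,0],0],
  [[0,0,0],0],
])

```text
time: 9.2
ee_pos: [0.4867, -0.021, 0.1426]
eef_rot: [0.993, 0.117, 0.001, -0.0]
ft_force: [-0.3, -0.5, 0.5]
width: 0.0869
grip_force: 0.0
```

>>> drive_tool([
  [[0,0,-1.5],0],
  [[0,0,-1.5],0],
  [[0,0,-1.5],0],
  [[0,0,-1.5],0],
  [[0,0,-1.5],0],
  [[0,0,-1.5],0],
  [[0,0,-1],0],
  [[0,0,-0.5],0],
  [[0,0,0],0],
  [[0,0,0],0],
])

```text
time: 10.45
ee_pos: [0.4866, -0.0234, 0.037]
eef_rot: [0.993, 0.115, 0.0, 0.0]
ft_force: [-0.1, -0.6, 0.8]
width: 0.0868
grip_force: 0.0
```

>>> drive_tool([
  [[0,0,0],0],
  [[0,0,0],0],
  [[0,0,0],0],
  [[0,0,0],0],
  [[0,0,0],0],
  [[0,0,0],0],
  [[0,0,0],0],
  [[0,0,0],0],
  [[0,0,0],0],
  [[0,0,0],0],
], hand=1, newtons=35)

```text
time: 11.7
ee_pos: [0.4863, -0.0232, 0.0366]
eef_rot: [0.993, 0.115, 0.0, -0.0]
ft_force: [-2.2, 4.2, 3.8]
width: 0.0559
grip_force: 35.0
```

>>> drive_tool([
  [[0,0,0.4],0],
  [[0,0,0.5],0],
  [[0,0,0.6],0],
  [[0,0,0.5],0],
  [[0,0,0],0],
  [[0,0,0],0],
  [[0,0,0],0],
  [[0,0,0],0],
  [[0,0,0],0],
  [[0,0,0],0],
])

```text
time: 12.95
ee_pos: [0.4863, -0.0234, 0.0565]
eef_rot: [0.993, 0.115, -0.0, 0.0]
ft_force: [-0.5, -0.2, -5.8]
width: 0.056
grip_force: 35.0
```

About 5.8 N, so this is the heavy tin. I'll carry it to the tray.

>>> drive_tool([
  [[0,0,0.7],0],
  [[0,0,1.3],0],
  [[0,0,1.5],0],
  [[0,0,1.3],0],
  [[0,0,0.7],0],
  [[1,0,0],0],
  [[2,-0.2,0],0],
  [[2,-0.3,0],0],
  [[2,-0.3,0],0],
  [[2,-0.2,0],0],
])

```text
time: 14.2
ee_pos: [0.5772, -0.0337, 0.1106]
eef_rot: [0.993, 0.115, -0.001, -0.0]
ft_force: [0.1, 1.2, -6.1]
width: 0.0559
grip_force: 35.0
```

>>> drive_tool([
  [[2,-0.2,0],0],
  [[2,-0.2,0],0],
  [[2,-0.1,0],0],
  [[1.3,0,0],0],
  [[0,0,0],0],
  [[0,0,-1],0],
  [[0,0,-1],0],
  [[0,0,-1],0],
  [[0,0,-0.5],0],
  [[0,0,0],0],
])

```text
time: 15.45
ee_pos: [0.649, -0.0384, 0.0761]
eef_rot: [0.993, 0.115, -0.0, -0.0]
ft_force: [0.3, 0.4, -5.7]
width: 0.0558
grip_force: 35.0
```

```bash
python3 - <<'E'
from bench import r, vision
import cv2
c=vision.camera("scene"); cv2.imwrite("pics/s1.png",c["color"][:,:,::-1]); s=r.read_state(); print(s["ee_pos"],s["ft_force"])
E
```

```text
[ 0.64928562 -0.03843398  0.07660148] [ 0.33309975 -0.24653074 -5.40010043]
```

View pics/s1.png

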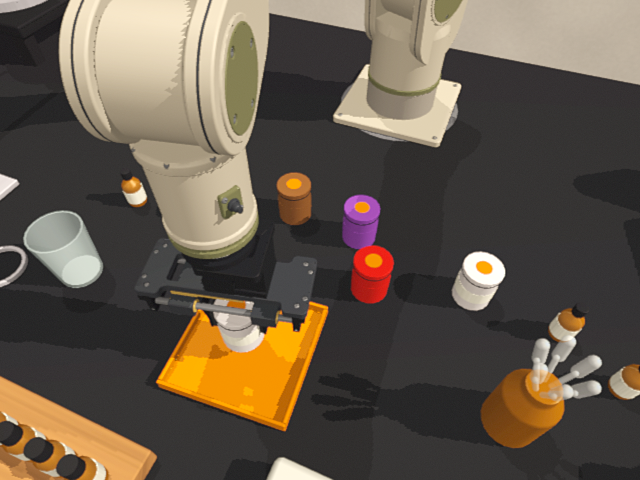

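The tin (about (240,325)) is held upright over the middle of the tray, and the other visible tins haven't moved. Lowering 3.5 cm.

>>> drive_tool([
  [[0,0,-0.7],0],
  [[0,0,-0.7],0],
  [[0,0,-0.6],0],
  [[0,0,-0.5],0],
  [[0,0,-0.4],0],
  [[0,0,-0.3],0],
  [[0,0,-0.2],0],
  [[0,0,-0.1],0],
  [[0,0,0],0],
  [[0,0,0],0],
])

```text
time: 16.75
ee_pos: [0.6494, -0.0384, 0.0418]
eef_rot: [0.993, 0.115, 0.0, 0.0]
ft_force: [-0.1, 0.2, -4.3]
width: 0.056
grip_force: 35.0
```

>>> drive_tool([
  [[0,0,-0.1],0],
  [[0,0,0],0],
  [[0,0,0],0],
  [[0,0,0],0],
  [[0,0,0],0],
  [[0,0,0],0],
  [[0,0,0],0],
  [[0,0,0],0],
  [[0,0,0],0],
  [[0,0,0],0],
])

```text
time: 18.0
ee_pos: [0.6495, -0.0384, 0.0417]
eef_rot: [0.993, 0.115, 0.0, 0.0]
ft_force: [-5.8, 0.1, 5.3]
width: 0.0558
grip_force: 35.0
```

>>> drive_tool([
  [[0,0,0],0],
  [[0,0,0],0],
  [[0,0,0],0],
  [[0,0,0],0],
  [[0,0,0],0],
  [[0,0,0],0],
  [[0,0,0],0],
  [[0,0,0.5],0],
  [[0,0,1],0],
  [[0,0,1.5],0],
], hand=0)

```text
time: 19.25
ee_pos: [0.6492, -0.0384, 0.0715]
eef_rot: [0.993, 0.115, -0.0, 0.0]
ft_force: [0.4, 0.1, -0.3]
width: 0.0872
grip_force: 0.0
```

>>> drive_tool([
  [[0,0,2],0],
  [[0,0,2],0],
  [[0,0,2],0],
  [[0,0,2],0],
  [[0,0,2],0],
  [[0,0,2],0],
  [[0,0,1],0],
  [[0,0,0],0],
  [[0,0,0],0],
  [[0,0,0],0],
])

```text
time: 20.5
ee_pos: [0.649, -0.0385, 0.1997]
eef_rot: [0.993, 0.115, -0.001, -0.0]
ft_force: [-0.5, 0.5, -0.4]
width: 0.0869
grip_force: 0.0
```

```bash
python3 - <<'E'
from bench import r, vision
import cv2
c=vision.camera("scene"); cv2.imwrite("pics/s2.png",c["color"][:,:,::-1]); s=r.read_state(); print(s["ee_pos"],s["ft_force"])
E
```

```text
[ 0.64899242 -0.03847737  0.19984398] [ 0.72212152 -0.1668891  -0.3797082 ]
```

View pics/s2.png

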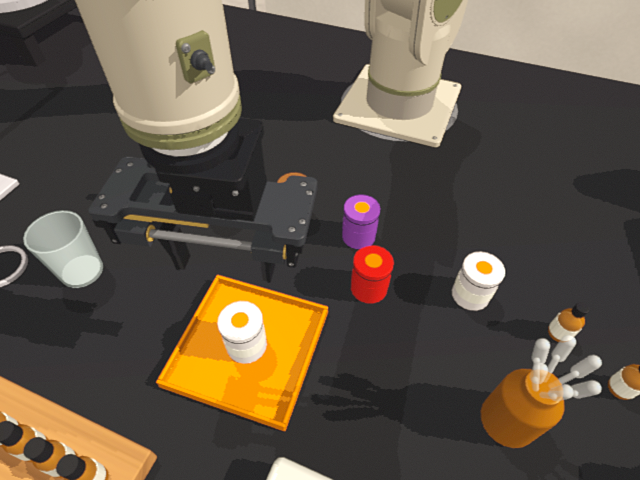

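The heavy tin stands upright in the tray at about (242,330). The arm hides the right-hand tin, so I'll check that one from the top camera, then hand in.

```bash
python3 - <<'E'
from bench import r, vision
from h import *
c=vision.camera("top"); ok=True
for p,w in(((139,295),(.442,.239)),((481,304),(.440,-.203))):
    d=dot(c["color"],p,12); x=ray(c,d[:2],.072); print(d,x); ok&=d[2]>200 and np.hypot(*(x[:2]-w))<.01
print(ok, r.close_job() if ok else "not closed")
E
```

```text
(np.float64(139.19433198380568), np.float64(294.9433198380567), np.int64(247)) [0.44185367 0.23858866 0.072     ]
(np.float64(nan), np.float64(nan), np.int64(0)) [nan nan nan]
False not closedh.py:7: RuntimeWarning: Mean of empty slice.
  m=(h[...,0]-h[...,2]>110)&(h[...,1]>90); y,x=np.nonzero(m); return u-rad+x.mean(),v-rad+y.mean(),m.sum()
  ret = ret.dtype.type(ret / rcount)
```

The arm probably covers that tin in the top view. I'll move it up and to the left.

>>> drive_tool([
  [[0,0,2],0],
  [[0,0,3],0],
  [[-1,2,2],0],
  [[-1,3,0],0],
  [[-1,3,0],0],
  [[-1,3,0],0],
  [[-1,3,0],0],
  [[-1,2,0],0],
  [[0,0,0],0],
  [[0,0,0],0],
])

```text
time: 21.85
ee_pos: [0.5895, 0.1205, 0.2707]
eef_rot: [0.993, 0.115, 0.0, 0.0]
ft_force: [-0.1, 0.2, -0.4]
width: 0.0867
grip_force: 0.0
```

```bash
python3 - <<'E'
from bench import r, vision
from h import *
import cv2
c=vision.camera("scene"); cv2.imwrite("pics/s3.png",c["color"][:,:,::-1])
d=dot(c["color"],(213,184),9); print(d,ray(c,d[:2],.072))
c=vision.camera("top");d=dot(c["color"],(481,304),12); print(d,ray(c,d[:2],.072))
E
```

```text
(np.float64(212.2736842105263), np.float64(183.16842105263157), np.int64(95)) [ 0.44078226 -0.20378375  0.072     ]
(np.float64(482.2510460251046), np.float64(303.8117154811716), np.int64(239)) [ 0.44064961 -0.2045939   0.072     ]
```

View pics/s3.png

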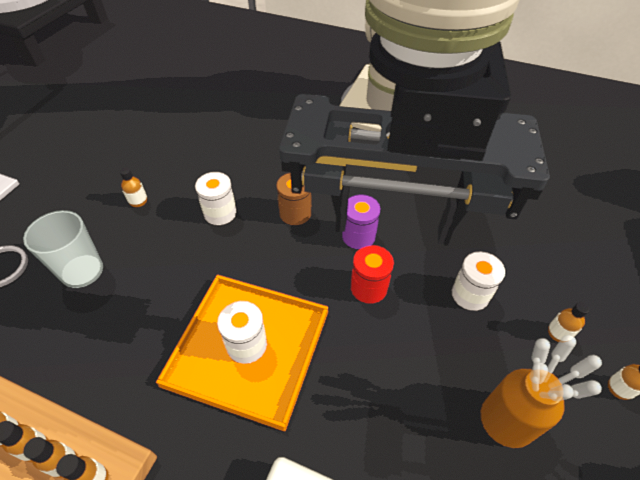

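All three tins are upright. The light tin I put back, at (213,184) in the picture, is about 1 mm from its spot, and the arm is clear.

```bash
python3 -c "
from bench import r
print(r.close_job())"
```

```text
the job is handed in; nothing more can be done
None
```

The heavy tin (the middle one, about 5.8 N on the wrist sensor when lifted) stands upright in the orange tray, the other two stand upright on their spots, and the job is handed in; it returned no verdict.

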